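# Trim the red fine knob of a dual control

## Task

On the electronics bench stand two small training units, each with a dual control: a black outer ring with a small knob in its middle. On the unit with the red knob, turn only the red inner knob until the white pointer line on it points at that unit's orange mark, without dragging the black ring around it, then let go. Leave the unit with the blue knob alone.

Things in the scene. Friction and masses are not known exactly. Their poses are not given: they have to be found in the camera images.
- red_knob (a joint): Red inner knob, rad: 0 with its white pointer line at the orange mark, growing clockwise seen from above (starts at -1.2 to -0.6, so turn it clockwise; stops at +-1.6). Round upright cylinder, 32 mm diameter, 36 mm tall, foot 49 mm and flat top 85 mm above the table; white line from centre to edge on top and down the side. Friction 0.035 N m; stays where left.
- red_axis (a point): Fixed point on the red knob's vertical axis, at its flat top, 85 mm above the table. z up, x towards the orange mark (22 x 6 mm bar flat on the green board, 48 to 70 mm from the axis). Its unit, fixed to the table: white case, green circuit board on top, 180 (x) x 150 (y) x 33 mm tall, centred 25 mm along +x from here; components on the board up to 10 mm tall.
- red_ring_tab (a point): Point near the end of the tab of the black ring around the red knob, 40 mm from the axis, 39 mm above the table; moves with the ring. Ring 68 mm in diameter, its top 49 mm above the table (the red knob stands 36 mm out of it); tab 12 mm wide, reaching 46 mm from the axis. It turns very easily by itself (0.012 N m) and must stay where it is.
- blue_unit: The other training unit, fixed, to be left alone: same case, board, ring and knob, but the inner knob is blue. Origin at the centre of the case's underside, x towards its orange mark, z up; its knob's axis lies 25 mm along -x from the origin, its knob's top is 85 mm above the table.

How it is judged:
At the end, for the whole second after the job is handed in: The red knob is at rest with its pointer within 0.21 rad (12 degrees) of the orange mark, and the tab of the black ring around it is within 8 mm (about 11 degrees) of where it was at the start (value of joint red_knob between -0.21 and 0.21 rad and velocity of joint red_knob between -0.05 and 0.05 rad/s and distance of red_ring_tab from where it was at the start of the episode below 0.008 m); the robot touches nothing.
It fails at once if the black ring around the red knob is dragged: its tab moves more than 8 mm (distance of red_ring_tab from where it was at the start of the episode above 0.008 m).
It fails at once if the robot presses on the unit with the blue knob, or on its knob or ring, with more than 2 N (contact force between blue_unit and the fingers above 2 N or contact force between blue_unit and the arm above 2 N).
It also fails if it takes over 35 s, if anything falls off the work surface, if the arm or the gripper's body presses on something with over 40 N, if the wrist force passes 120 N, or if a joint passes its speed limit or range.

## Robot

A 6-joint arm with a two-finger parallel gripper is mounted at the origin on the work surface. World frame = base frame: x ahead of the robot, y to its left, z up, the work surface at z = 0. Lengths are in m, angles in rad, forces in N, time in s.
With the tool pointing down it reaches from about 0.325 to 0.775 m from the base axis. Payload 5.5 kg.
Tool frame: the origin (TCP) lies midway between the tips of the shut fingers; the grasp point (between the pads) lies 19 mm behind it (robot.grip_depth is the distance from the TCP to the grasp point, in m); z points along the fingers, y is the line along which they close (so a half turn about z gives the same grasp; the last joint's range is limited). The gripper opens to 88 mm and grips with 3 to 60 N. Pads are 20 mm wide; open, the fingers measure 115 mm over their backs; the gripper's body (75 mm by 178 mm) begins 61 mm behind the grasp point.
Start: joints at [1.275, 0.091, 1.231, -0, 1.82, -0.057], TCP at [0.142, 0.583, 0.223] pointing down, gripper open.
Joint ranges: [-2.87, 2.87], [-0.86, 2.18], [0.17, 2.46], [-1.51, 4.65], [0.06, 2.69], [-2.65, 2.65]. Speed limits (rad/s): [2.57, 2.57, 3.01, 3.14, 3.14, 3.14].

## Interface

Orientations are given as a 3x3 rotation matrix whose columns are the frame's x, y, z axes.
In Python, from bench import robot, read_camera, masks_of, tip_of gives the robot as it stands. The module is installed in compiled form; this text tells all that it offers.
- The arm moves only by the tool jog_arm, never from a script. Its argument "increments" is a list of rows, each an object with "dp": the shift along the tool's x, y, z in m, a list of three; "delta_rot": the turn, a rotation vector about the tool's x, y, z in degrees, a list of three; "gripper": the opening, from -1 (shut) to 1 (fully open), so that 0 is half open. In form: [{"dp": [tx, ty, tz], "delta_rot": [ax, ay, az], "gripper": gripper}, ...]. A call has 1 to 8 rows; each row is the pose to reach, as a shift and turn from the pose commanded when the call began, along the tool's axes at that moment; what a row does not reach only later rows make up. A row lasts 1/8 s, in which the tool goes at most 62.5 mm and 10.7 degrees, less where a joint would pass 70% of its speed; a pose out of reach is approached as far as the arm can. A call with a gripper value outside its range is refused whole. The fingers move at their own pace and stop on an object; "grip_force" is the grip in N (left out, the last holds). Time passes only in rows, so rows that repeat a pose let the fingers close. It gives the time, the measured TCP pose, the force, the opening and the grip force at its end, in the units of the state.
- robot.state(): the state, without advancing time (a new reading comes with each control period).
- read_camera(name): name is "scene" or "side" or "wrist"; returns a dict with "image" (420x560x3 uint8, red, green, blue), "mtx" (3x3 intrinsics, pixels), "eye" and "attitude" of the camera in the world; the wrist camera has in their place "mount" (4x4, takes a point from camera to tool coordinates, whose origin is the TCP and whose axes are the flange's). Camera axes: x right, y down, z forward; pixel columns grow to the right and rows downward; lengths in m; the calibration is good to about 2 mm. A picture is of the moment at which its call begins: read the wrist's pose just before it. There is no depth.
- robot.close_job(): hands the job in; it is judged then, once.
Trained networks look in the newest picture that a camera, given by its name, has taken for a name from the list of things; names that differ only in an ending like _2 or _b are one class to them, and where a whole thing is asked for, a point or a joint stands for the part that bears it (a point fixed in the world has none). Each returns a list of dicts, best first, with "p" (0 to 1); they miss things now and then, are a little off and sometimes report something else, mostly with a low value. They report only what shows in the picture. A call takes as long as a camera call.
- masks_of(label, camera): "mask" (420x560 bool, what is visible of it).
- tip_of(label, camera): "point" ([x, y, z] in m, in the coordinates of the camera as it stood for that picture, good to about 4 mm: a listed point, or the origin of a listed thing).
The state is a dict: "clock": time; "joints": joint angles; "qvel": joint speeds; "effort": joint torques, N m; "ee_pos": TCP position; "ee_rot": TCP orientation; "force": force on the tool from outside, world axes, zero at the start; "wrist_torque": the same for the moment, N m; "gripper_width": finger opening in m; "grasp_force": force on a finger pad.
Only numpy, scipy, OpenCV 4.12 (cv2) and the standard library are available. Lean on these libraries where they do the work, as an engineer would, in place of code of your own. Each camera call takes 0.05 s, during which the arm holds its last target. There are 200 camera calls.

## Working session

There is one attempt and no reset: what is moved stays moved. The work goes in short steps, Python scripts to look and compute and a tool call to move; the robot and the scene stay as the last step left them, time stands still between calls to the robot, and variables do not carry over. Pictures are saved under pics/ and viewed, at most 10 in all, crops included, and the job is handed in when it is done.

Besides the shell and the picture viewer there is one more tool, called after "Request:" as name(argument=value, ...) on one line, values as JSON. jog_arm: Moves the arm, as the interface text tells. Its arguments: {"type":"object","properties":{"increments":{"type":"array"},"grip_force":{"type":"number"}},"required":["increments"]}

```bash
mkdir -p pics; cat > h.py <<'E'
import numpy as np, cv2
from bench import robot, read_camera, masks_of, tip_of
np.set_printoptions(precision=4,suppress=True)
def look(cam,save=None):
    s=robot.state(); c=read_camera(cam)
    if cam=="wrist":
        T=np.eye(4);T[:3,:3]=s["ee_rot"];T[:3,3]=s["ee_pos"];M=T@np.array(c["mount"])
    else:
        M=np.eye(4);M[:3,:3]=c["attitude"];M[:3,3]=c["eye"]
    if save: cv2.imwrite("pics/"+save,c["image"][:,:,::-1])
    return c,M
def ray(c,M,uv,z):
    d=M[:3,:3]@np.linalg.inv(c["mtx"])@np.array([uv[0],uv[1],1.]); o=M[:3,3]
    return o+d*(z-o[2])/d[2]
def tips(label,cam,M):
    return [(round(t["p"],2),M[:3,:3]@np.array(t["point"])+M[:3,3]) for t in tip_of(label,cam)]
def proj(c,M,p):
    q=c["mtx"]@(M[:3,:3].T@(np.array(p)-M[:3,3])); return q[:2]/q[2]
E
python3 - <<'E'
from h import *
s=robot.state(); print(s["clock"],s["ee_pos"],s["ee_rot"],s["gripper_width"])
for cam in ("scene","side","wrist"):
    c,M=look(cam,cam+"0.png"); print(cam,M[:3,3])
    for l in ("red_axis","red_ring_tab","blue_unit"): print(l,tips(l,cam,M))
    for m in masks_of("red_knob",cam): 
        y,x=np.nonzero(m["mask"]); print("mask",m["p"],x.mean(),y.mean(),len(x))
a=[cv2.imread(f"pics/{n}0.png") for n in("scene","side","wrist")]
cv2.imwrite("pics/all0.png",cv2.resize(np.vstack([np.hstack(a[:2]),np.hstack([a[2],a[2]*0])]),(800,600)))
E
```

```text
0.0 [0.1418 0.5827 0.2215] [[-0.9716  0.2365 -0.0006]
 [ 0.2365  0.9716 -0.0019]
 [ 0.0001 -0.0019 -1.    ]] 0.08788227282834012
scene [ 0.865  -0.151   0.6328]
red_axis [(0.65, array([0.5753, 0.1815, 0.0887]))]
red_ring_tab [(0.89, array([0.5954, 0.2131, 0.0426]))]
blue_unit [(0.74, array([ 0.5216, -0.1872,  0.004 ]))]
mask 0.59 378.4117647058824 183.18778280542986 442
side [ 0.2019 -0.4295  0.4675]
red_axis [(0.96, array([0.572 , 0.1761, 0.0852]))]
red_ring_tab [(0.62, array([0.5975, 0.2139, 0.0418]))]
blue_unit [(0.91, array([ 0.5177, -0.1913,  0.003 ]))]
mask 0.62 239.05397727272728 189.58522727272728 352
wrist [0.0664 0.6008 0.3848]
red_axis []
red_ring_tab []
blue_unit []
```

View pics/all0.png

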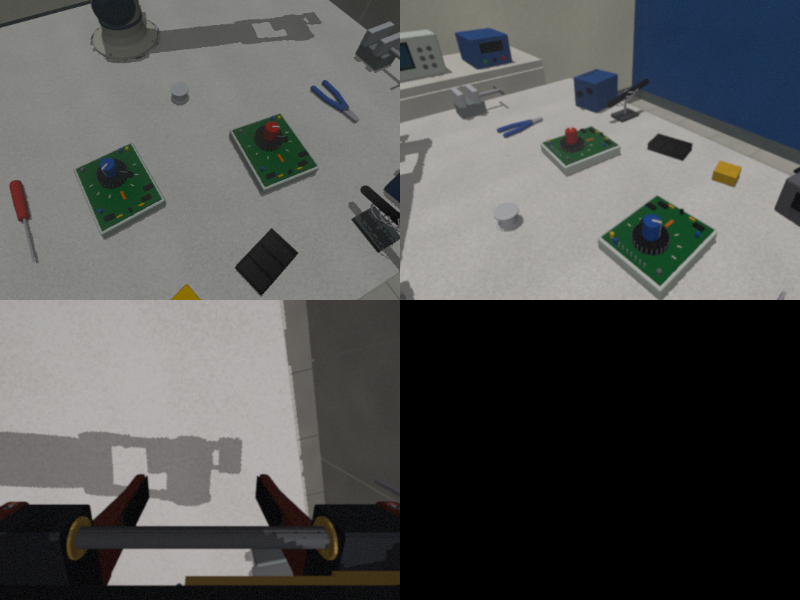

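The scene shows the red unit right of centre, with its knob at about (378,183). In the side view the knob is at about (239,190). The networks agree on an axis at roughly (0.573, 0.179), so I'm moving above it.

Request:
jog_arm(increments=[{"dp":[-0.05,-0.035,0],"delta_rot":[0,0,0],"gripper":1},{"dp":[-0.1,-0.07,0],"delta_rot":[0,0,0],"gripper":1},{"dp":[-0.15,-0.105,0],"delta_rot":[0,0,0],"gripper":1},{"dp":[-0.2,-0.14,0],"delta_rot":[0,0,0],"gripper":1},{"dp":[-0.25,-0.175,0],"delta_rot":[0,0,0],"gripper":1},{"dp":[-0.3,-0.21,0],"delta_rot":[0,0,0],"gripper":1},{"dp":[-0.35,-0.245,0],"delta_rot":[0,0,0],"gripper":1},{"dp":[-0.38,-0.28,0],"delta_rot":[0,0,0],"gripper":1}])

```text
clock: 1.75
ee_pos: [0.4462, 0.219, 0.2225]
ee_rot: [[-0.971, 0.238, 0.0], [0.238, 0.971, -0.0], [-0.0, -0.0, -1.0]]
force: [0.1, 0.6, 0.5]
gripper_width: 0.088
grasp_force: 0.0
```

Request:
jog_arm(increments=[{"dp":[0.01,-0.006,0],"delta_rot":[0,0,0],"gripper":1},{"dp":[0.015,-0.01,0],"delta_rot":[0,0,0],"gripper":1},{"dp":[0.015,-0.01,0],"delta_rot":[0,0,0],"gripper":1},{"dp":[0.015,-0.01,0],"delta_rot":[0,0,0],"gripper":1}])

```text
clock: 2.25
ee_pos: [0.4276, 0.2158, 0.2228]
ee_rot: [[-0.972, 0.235, 0.0], [0.235, 0.972, 0.0], [-0.0, 0.0, -1.0]]
force: [0.1, -0.8, 0.3]
gripper_width: 0.0879
grasp_force: 0.0
```

```bash
python3 - <<'E'
from h import *
s=robot.state(); print(s["clock"],s["ee_pos"],s["ee_rot"],s["joints"])
c,M=look("wrist","w1.png"); print(M)
for l in ("red_axis","red_ring_tab"): print(l,tips(l,"wrist",M))
print(proj(c,M,[.573,.179,.085]))
for m in masks_of("red_knob","wrist"):
    y,x=np.nonzero(m["mask"]); print("mask",m["p"],x.mean(),y.mean(),len(x),x.min(),x.max(),y.min(),y.max())
E
```

```text
2.25 [0.4276 0.2158 0.2228] [[-0.9721  0.2347  0.0005]
 [ 0.2347  0.9721  0.0003]
 [-0.0004  0.0004 -1.    ]] [ 0.3964 -0.2353  1.5413  0.0001  1.835  -0.9375]
[[ 0.2353  0.9325  0.274   0.3519]
 [ 0.9719 -0.2261 -0.0651  0.2335]
 [ 0.0013  0.2816 -0.9595  0.385 ]
 [ 0.      0.      0.      1.    ]]
red_axis [(0.96, array([0.5689, 0.1747, 0.0886]))]
red_ring_tab [(0.82, array([0.5922, 0.2106, 0.0386]))]
[281.6298 327.6881]
mask 0.85 280.0569105691057 309.30623306233065 369 267 293 300 316
```

View pics/w1.png

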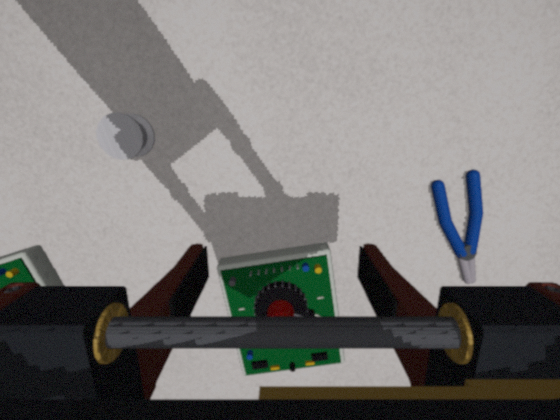

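The knob sits at about (281,312), half hidden by the gripper bar. It will be near the image centre once the TCP is above it, so I'm going there.

Request:
jog_arm(increments=[{"dp":[-0.05,-0.001,0],"delta_rot":[0,0,0],"gripper":1},{"dp":[-0.1,-0.003,0],"delta_rot":[0,0,0],"gripper":1},{"dp":[-0.15,-0.004,0],"delta_rot":[0,0,0],"gripper":1},{"dp":[-0.15,-0.004,0],"delta_rot":[0,0,0],"gripper":1},{"dp":[-0.15,-0.004,0],"delta_rot":[0,0,0],"gripper":1}])

```text
clock: 3.08
ee_pos: [0.5724, 0.1757, 0.2223]
ee_rot: [[-0.972, 0.237, -0.001], [0.237, 0.972, 0.0], [0.001, -0.0, -1.0]]
force: [-0.4, 0.8, -0.5]
gripper_width: 0.088
grasp_force: 0.0
```

```bash
python3 - <<'E'
from h import *
s=robot.state(); print(s["clock"],s["ee_pos"],s["joints"])
c,M=look("wrist","w2.png")
for l in ("red_axis","red_ring_tab"): print(l,tips(l,"wrist",M))
for m in masks_of("red_knob","wrist"):
    y,x=np.nonzero(m["mask"]); print("mask",m["p"],x.mean(),y.mean(),len(x),x.min(),x.max(),y.min(),y.max())
u,v=map(int,proj(c,M,[.572,.177,.06]));print(u,v)
cr=c["image"][v-60:v+60,u-80:u+80,::-1]
cv2.imwrite("pics/w2c.png",cv2.resize(cr,(800,600),interpolation=cv2.INTER_CUBIC))
hsv=cv2.cvtColor(c["image"],cv2.COLOR_RGB2HSV)
o=(hsv[...,0]>8)&(hsv[...,0]<22)&(hsv[...,1]>150)&(hsv[...,2]>100)
n,l,st,ce=cv2.connectedComponentsWithStats(o.astype(np.uint8))
for i in range(1,n):
    if st[i,4]>15: print(ce[i],st[i,4],ray(c,M,ce[i],.033))
E
```

```text
3.075 [0.5724 0.1757 0.2223] [ 0.2409  0.0887  1.2339  0.0003  1.8202 -1.091 ]
red_axis [(0.63, array([0.5714, 0.1742, 0.0893]))]
red_ring_tab [(0.61, array([0.5936, 0.2113, 0.04  ]))]
mask 0.86 284.3592880978865 200.4226918798665 899 269 300 183 218
284 196
[291.9508 238.4262] 61 [0.6322 0.1725 0.033 ]
[463.7143 317.6667] 21 [0.798 0.371 0.033]
[100.875  321.6875] 16 [ 0.6879 -0.1058  0.033 ]
[468.0857 352.8286] 35 [0.8572 0.3727 0.033 ]
[ 98.25   356.7083] 24 [ 0.7404 -0.1323  0.033 ]
```

View pics/w2c.png

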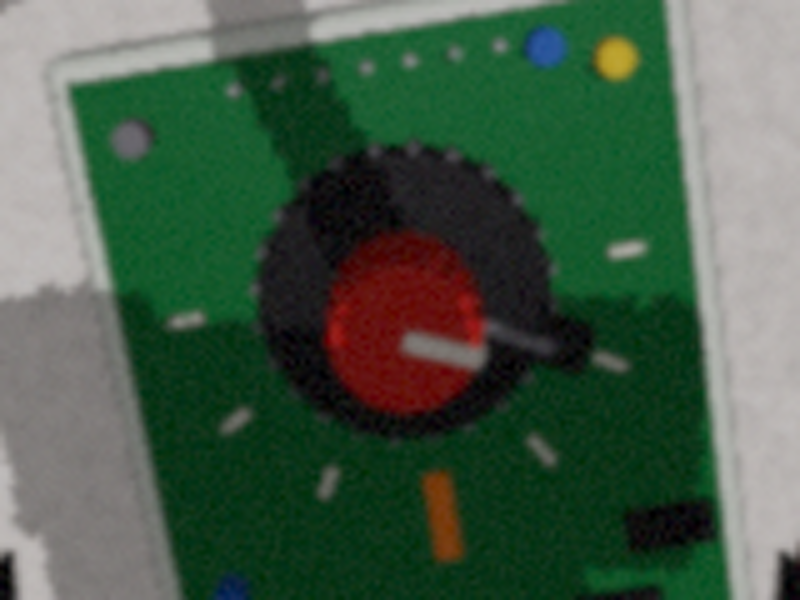

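The crop shows the white pointer running from about (402,343) to (485,355), pointing right. The orange mark lies from (436,475) to (450,562) below the knob. Next I convert both to angles.

```bash
python3 - <<'E'
from h import *
s=robot.state();c,M=look("wrist")
w=lambda u,v,z: ray(c,M,(204+u/5,136+v/5),z)
a,b=w(402,343,.085),w(485,357,.085); e,f=w(436,475,.034),w(450,562,.034)
g=lambda d: np.arctan2(d[1],d[0])
print(a,b,e,f,g(b-a),g(f-e),g((e+f)/2-a), g(b-a)-g(f-e))
# knob top outline centre and ring outline centre
print(w(405,344,.085), w(405,292,.045))
E
```

```text
[0.5748 0.177  0.085 ] [0.5818 0.1929 0.085 ] [0.6229 0.1743 0.034 ] [0.6463 0.1725 0.034 ] 1.1592690450516348 -0.08024303352507646 -0.05928908644685555 1.2395120785767113
[0.5752 0.1775 0.085 ] [0.5736 0.1782 0.045 ]
```

Request:
jog_arm(increments=[{"dp":[-0.001,0.0015,0.05],"delta_rot":[0,0,0],"gripper":1},{"dp":[-0.001,0.0015,0.1],"delta_rot":[0,0,0],"gripper":1},{"dp":[-0.001,0.0015,0.14],"delta_rot":[0,0,0],"gripper":0.3},{"dp":[-0.001,0.0015,0.161],"delta_rot":[0,0,0],"gripper":0},{"dp":[-0.001,0.0015,0.161],"delta_rot":[0,0,0],"gripper":0},{"dp":[-0.001,0.0015,0.161],"delta_rot":[0,0,0],"gripper":0}])

```text
clock: 4.08
ee_pos: [0.5752, 0.1771, 0.0641]
ee_rot: [[-0.972, 0.236, 0.003], [0.236, 0.972, 0.001], [-0.003, 0.002, -1.0]]
force: [-0.4, -0.8, -0.7]
gripper_width: 0.0513
grasp_force: 0.0
```

Request:
jog_arm(increments=[{"dp":[0,0,0],"delta_rot":[0,0,0],"gripper":-0.6},{"dp":[0,0,0],"delta_rot":[0,0,0],"gripper":-0.6},{"dp":[0,0,0],"delta_rot":[0,0,0],"gripper":-0.6},{"dp":[0,0,0],"delta_rot":[0,0,0],"gripper":-0.6}], grip_force=12)

```text
clock: 4.58
ee_pos: [0.5749, 0.1771, 0.0631]
ee_rot: [[-0.972, 0.236, 0.002], [0.236, 0.972, 0.001], [-0.002, 0.001, -1.0]]
force: [0.1, 0.9, 6.2]
gripper_width: 0.032
grasp_force: 12.0
```

The fingers have closed on the knob at 32 mm. Turning it clockwise now.

Request:
jog_arm(increments=[{"dp":[0,0,0],"delta_rot":[0,0,8],"gripper":-0.6},{"dp":[0,0,0],"delta_rot":[0,0,17],"gripper":-0.6},{"dp":[0,0,0],"delta_rot":[0,0,26],"gripper":-0.6},{"dp":[0,0,0],"delta_rot":[0,0,35],"gripper":-0.6},{"dp":[0,0,0],"delta_rot":[0,0,44],"gripper":-0.6},{"dp":[0,0,0],"delta_rot":[0,0,53],"gripper":-0.6},{"dp":[0,0,0],"delta_rot":[0,0,62],"gripper":-0.6},{"dp":[0,0,0],"delta_rot":[0,0,69],"gripper":-0.6}])

```text
clock: 5.58
ee_pos: [0.5742, 0.1765, 0.0631]
ee_rot: [[-0.123, 0.992, 0.001], [0.992, 0.123, -0.0], [-0.0, 0.001, -1.0]]
force: [-2.7, -0.2, 7.3]
gripper_width: 0.0316
grasp_force: 12.0
```

Request:
jog_arm(increments=[{"dp":[0,0,0],"delta_rot":[0,0,0],"gripper":-0.6},{"dp":[0,0,0],"delta_rot":[0,0,0],"gripper":-0.6}])

```text
clock: 5.82
ee_pos: [0.5742, 0.1765, 0.0631]
ee_rot: [[-0.127, 0.992, 0.001], [0.992, 0.127, -0.0], [-0.0, 0.001, -1.0]]
force: [-3.2, -0.9, 7.1]
gripper_width: 0.0322
grasp_force: 12.0
```

```bash
python3 - <<'E'
from h import *
s=robot.state();print(s["joints"],s["wrist_torque"],s["force"])
out=[]
for cam in("wrist","side"):
    c,M=look(cam); print(tips("red_ring_tab",cam,M))
    u,v=map(int,proj(c,M,[.574,.177,.07])); u=max(u,60);v=min(max(v,60),360)
    out.append(cv2.resize(c["image"][v-60:v+60,u-60:u+60,::-1],(400,400),interpolation=cv2.INTER_CUBIC))
cv2.imwrite("pics/t3.png",np.hstack(out))
E
```

```text
[ 0.2419  0.1196  1.4833 -0.0005  1.5381  0.1144] [-0.2824  0.5449 -0.0591] [-3.2282 -0.8962  7.1243]
[(0.66, array([0.5978, 0.21  , 0.0399]))]
[(0.66, array([0.5961, 0.2152, 0.0405]))]
```

View pics/t3.png

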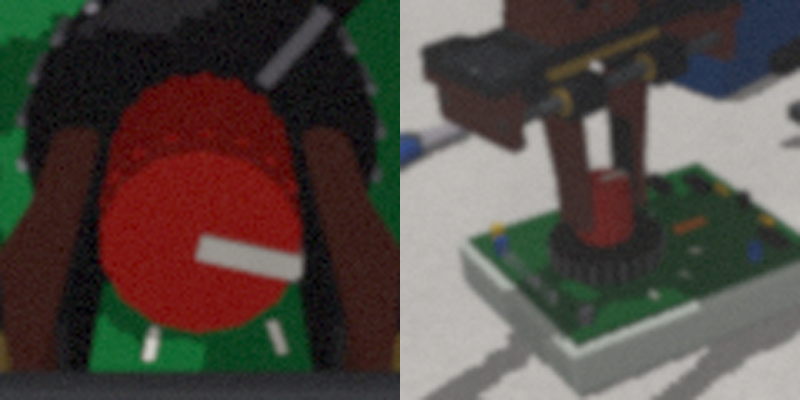

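The knob turned with the fingers and the tab stayed put. In the left crop the pointer runs (198,247) to (303,268). Now I release, back off upwards and check from above.

Request:
jog_arm(increments=[{"dp":[0,0,0],"delta_rot":[0,0,0],"gripper":0.6},{"dp":[0,0,0],"delta_rot":[0,0,0],"gripper":0.6},{"dp":[0,0,0],"delta_rot":[0,0,0],"gripper":0.6},{"dp":[0,0,-0.04],"delta_rot":[0,0,0],"gripper":0.6},{"dp":[0,0,-0.09],"delta_rot":[0,0,0],"gripper":0.6},{"dp":[0,0,-0.14],"delta_rot":[0,0,0],"gripper":0.6},{"dp":[0,0,-0.16],"delta_rot":[0,0,0],"gripper":0.6},{"dp":[0,0,-0.16],"delta_rot":[0,0,0],"gripper":0.6}])

```text
clock: 7.02
ee_pos: [0.5749, 0.1769, 0.2237]
ee_rot: [[-0.127, 0.992, 0.004], [0.992, 0.127, 0.001], [0.0, 0.004, -1.0]]
force: [0.1, -0.7, 0.1]
gripper_width: 0.0702
grasp_force: 0.0
```

```bash
python3 - <<'E'
from h import *
c,M=look("wrist")
print(tips("red_ring_tab","wrist",M))
u,v=map(int,proj(c,M,[.59,.177,.06]));print(u,v)
cv2.imwrite("pics/w4c.png",cv2.resize(c["image"][v-60:v+60,u-80:u+80,::-1],(800,600),interpolation=cv2.INTER_CUBIC))
E
```

```text
[(0.61, array([0.593 , 0.2135, 0.0364]))]
296 198
```

View pics/w4c.png

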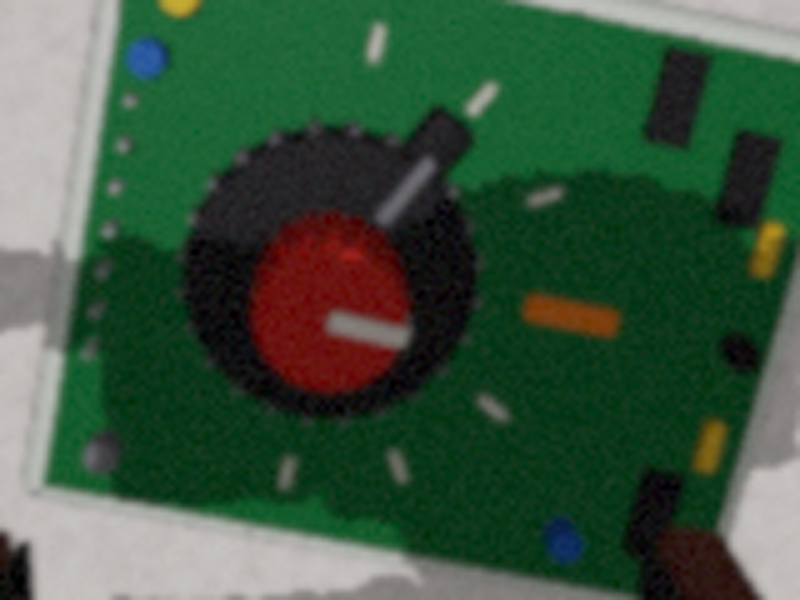

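The pointer, from (328,320) to (410,337), is nearly parallel to the orange mark, from (524,306) to (620,323), with about 2° between them. The tab has not moved noticeably and the arm is clear, so I'm handing in.

```bash
python3 -c "
from bench import robot
print(robot.close_job())"
```

```text
the job is handed in; nothing more can be done
None
```

The red knob now points at its orange mark to within about 2° as measured in the last camera view, the black ring's tab stayed where it was to within camera accuracy, the blue unit was not touched, and the job is handed in (no verdict came back).

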